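# Fit the spice mill's grinding ring and lock it with the square key

## Task

Get the spice mill ready: slide the loose steel grinding ring, flange down, over the mill's upright post until it sits flat on the seat. Then put the square key fully home in the recess of the slanted lock knob and use it to turn the knob clockwise to its stop, so that the little keeper arm comes over the ring's flange; turn the knob only with the key, not with the gripper. Leave the key standing in the knob, and leave the crockery and the other things on the shelf where they are.

Things in the scene. Friction and masses are not known exactly. Their poses are not given: they have to be found in the camera images.
- mill: Aluminium spice mill bolted to the shelf: foot plate 190 x 130 x 12 mm, round column (radius up to 44 mm at the foot, 36 mm at the seat), a bare upright steel post, a short spout low on the +x side and a slanted lock knob on its -x side. Origin: underside, 30 mm in -x from the post axis; its -x side, with the knob, faces to the robot's left, seen from the robot; z up.
- mill_seat (a point): Centre of the flat round seat (radius 36 mm, 90 mm above the shelf) on which the ring must rest; post axis; axes as the mill's. The post rises from here, 20 mm in diameter and 60 mm high; its top 9 mm taper to 12 mm.
- post_top (a point): Centre of the top of the post, 60 mm above the seat.
- grind_ring: Steel grinding ring, 250 g: flange 68 mm in diameter and 9 mm thick at the bottom, with a hub 36 mm in diameter standing on it to a total height of 34 mm; through bore 23 mm in diameter. Origin: centre of the underside of the flange; z up the hub. It lies flange down on the shelf.
- key: Steel square key, 140 g, 114 mm long, upright, tip down, in a wooden block. Tip to top: cone to 6 mm (7 to 14 mm across), square tang 14 x 14 mm up to 38 mm, round shank 13 mm across up to 74 mm, flat handle 74 to 114 mm, 40 mm wide along key x, 12 mm thick along key y. Origin: centre of the tip; z up to the handle; tang flats face key x and y.
- key_tip (a point): Centre of the key's tip (the key's origin), axes as the key's.
- key_block: Fixed wooden block 70 x 70 x 40 mm; origin: centre of its underside. The key stands in a square hole 15 mm wide and 30 mm deep in the middle of its top, so that the tip is 10 mm above the shelf.
- knob_head: Captive steel lock knob, 48 mm across. Origin: centre of the mouth of its square recess (16 mm wide, 28 mm deep). z: knob axis, out of the recess, leaning 35 degrees from vertical to the mill's -x side. x, y: square to the recess's flats, turning with the knob. A keeper arm 8 mm thick, at 75 degrees from x towards y, reaches 60 mm from the axis and 5 mm above the mouth.
- lock_knob (a joint): Angle of the lock knob, rad: 0 to 1.2, growing clockwise seen from outside (looking into the recess); starts near 0 (open, keeper to the side); at the stop, 1.2, the keeper points nearly at the post, above the ring's flange. Stiff: about 0.05 N m; stays where it is left.
- strainer: Bystander, to be left alone: small white plastic strainer bowl, 72 mm across and 35 mm high, with one short flat tab. Origin: centre of its underside.
- dish: Bystander, to be left alone: green ceramic dish (bowl), 124 mm across and 35 mm high. Origin: centre of its underside.
- wood_spoon: Bystander, to be left alone: wooden spoon lying flat, 200 mm long, about 20 mm high; origin at its middle, x along it.
- mug: Bystander, to be left alone: terracotta mug, 76 mm across and 85 mm high. Origin: centre of its underside.
- spice_jar: Bystander, to be left alone: glass jar with steel cap, 56 mm across, 80 mm high. Origin: centre of its underside.
- tin: Bystander, to be left alone: closed round aluminium tin, 72 mm across, 60 mm high. Origin: centre of its underside.
There are look-alikes about, which are no part of the job. Of the things shaped like the key, the steel one is meant. What is shaped like the mill but brown is not meant.

How it is judged:
By the outcome, as a careful person would: the job done as asked, in the order asked, and still so for the second after the job is handed in, with the robot touching nothing.
It also fails if it takes over 72 s, if anything falls off the work surface, if the arm or the gripper's body presses on something with over 40 N, if the wrist force passes 120 N, or if a joint passes its speed limit or range.

## Robot

A 6-joint arm with a two-finger parallel gripper is mounted at the origin on the work surface. World frame = base frame: x ahead of the robot, y to its left, z up, the work surface at z = 0. Lengths are in m, angles in rad, forces in N, time in s.
With the tool pointing down it reaches from about 0.35 to 0.975 m from the base axis. Payload 4.9 kg.
Tool frame: the origin (TCP) lies on the mounting face of the last link; the fingertips stand 173 mm ahead of it and the grasp point (between the pads) lies 155 mm ahead of it (tcp_to_grasp is the distance from the TCP to the grasp point, in m); z points along the fingers, y is the line along which they close (so a half turn about z gives the same grasp; the last joint's range is limited). The gripper opens to 85 mm and grips with 20 to 120 N. Pads are 22 mm wide; open, the fingers measure 114 mm over their backs; the gripper's body (76 mm by 85 mm) begins 54 mm behind the grasp point. The pads swing forward as they close: fully open they stand 13 mm farther back than shut.
Start: joints at [-1.303, 0.053, 1.613, -0, 1.476, -0.119], TCP at [0.236, -0.579, 0.405] pointing down, gripper open.
Joint ranges: [-3.01, 3.01], [-1.01, 2.22], [0.06, 2.58], [-1.02, 4.17], [0.09, 2.62], [-3.14, 3.14]. Speed limits (rad/s): [2.57, 2.57, 3.14, 3.14, 3.14, 3.14].

## Interface

Orientations are given as a rotation vector (axis times angle).
In Python, from station import get_obs, get_image, calibration, finish_job, tcp_to_grasp gives the robot as it stands. The module is installed in compiled form; this text tells all that it offers.
- The arm moves only by the tool arm_command, never from a script. Its argument "plan" is a list that holds one entry, the list of rows, each a list of 6 numbers: the shift along the tool's x, y, z in cm, then the turn, a rotation vector about the tool's x, y, z in rad. A call has 1 to 12 rows; each row is the pose to reach, as a shift and turn from the pose commanded when the call began, along the tool's axes at that moment; what a row does not reach only later rows make up. A row lasts 1/12 s, in which the tool goes at most 41.7 mm and 7.16 degrees, less where a joint would pass 70% of its speed; a pose out of reach is approached as far as the arm can. A call with a gripper value outside its range is refused whole. "gripper" is the closure, from -1 (fully open) to 1 (shut), set as the call begins (left out, the last holds). The fingers move at their own pace and stop on an object; "force" is the grip in N (left out, the last holds). Time passes only in rows, so rows that repeat a pose let the fingers close. It gives the time, the measured TCP pose, the force, the opening and the grip force at its end, in the units of the state.
- get_obs(): the state, without advancing time (a new reading comes with each control period).
- get_image(name): name is "side" or "top" or "wrist"; returns (picture, depth): 384x512x3 uint8, blue, green, red; 384x512 float32, m along the optical axis (not along the pixel's ray), 0 where there is no reading.
- calibration(name): a dict with "fx", "fy", "cx", "cy" (pixels), "pose" (4x4, takes a point from camera to world coordinates). Camera axes: x right, y up, looking along -z (the intrinsics and any distortion apply to the point x, -y, -z); pixel columns grow to the right and rows downward; lengths in m; the calibration is good to about 2 mm. A picture is of the moment at which its call begins: read the wrist's pose just before it. calibration takes no time and is no camera call; for the wrist camera it gives the pose at the moment of the call.
- finish_job(): hands the job in; it is judged then, once.
The state is a dict: "t": time; "q": joint angles; "dq": joint speeds; "effort": joint torques, N m; "tool_pos": TCP position; "tool_rot": TCP orientation; "contact_force": force on the tool from outside, world axes, zero at the start; "wrist_torque": the same for the moment, N m; "opening": finger opening in m; "grip_force": force on a finger pad.
Only numpy, scipy, OpenCV 4.12 (cv2) and the standard library are available. Lean on these libraries where they do the work, as an engineer would, in place of code of your own. Each camera call takes 0.05 s, during which the arm holds its last target. There are 200 camera calls.

## Working session

There is one attempt and no reset: what is moved stays moved. The work goes in short steps, Python scripts to look and compute and a tool call to move; the robot and the scene stay as the last step left them, time stands still between calls to the robot, and variables do not carry over. Pictures are saved under pics/ and viewed, at most 10 in all, crops included, and the job is handed in when it is done.

Besides the shell and the picture viewer there is one more tool, called after "Request:" by a JSON object that holds its "name" and its "arguments", one argument or row to a line. arm_command: Moves the arm, as the interface text tells. Its arguments: {"type":"object","properties":{"plan":{"type":"array"},"gripper":{"type":"number"},"force":{"type":"number"}},"required":["plan"]}

```bash
mkdir -p pics
cat > h.py <<'E'
import numpy as np, cv2
from station import *
from scipy.spatial.transform import Rotation as R
def P(cal,u,v,d):
    c=np.array([(u-cal['cx'])/cal['fx']*d,-(v-cal['cy'])/cal['fy']*d,-d,1.])
    return (np.array(cal['pose'])@c)[:3]
def cloud(cal,dep):
    v,u=np.mgrid[:dep.shape[0],:dep.shape[1]]
    c=np.stack([(u-cal['cx'])/cal['fx']*dep,-(v-cal['cy'])/cal['fy']*dep,-dep,np.ones_like(dep)],-1)
    w=(c@np.array(cal['pose']).T)[...,:3]; w[dep==0]=np.nan
    return w
def ray(cal,u,v,z):
    M=np.array(cal['pose']);d=M[:3,:3]@np.array([(u-cal['cx'])/cal['fx'],-(v-cal['cy'])/cal['fy'],-1])
    return M[:3,3]+d*(z-M[2,3])/d[2]
def shift(target_pos,target_R=None):
    "row (cm, rad) from the present pose to the target TCP pose"
    o=get_obs();R0=R.from_rotvec(o['tool_rot'])
    s=R0.inv().apply(np.array(target_pos)-o['tool_pos'])*100
    r=(R0.inv()*target_R).as_rotvec() if target_R is not None else np.zeros(3)
    return np.round(np.r_[s,r],3)
E
python3 - <<'E'
from h import *
o=get_obs();print(o);print(tcp_to_grasp)
for n in ['side','top','wrist']:
    c=calibration(n);im,d=get_image(n);np.savez('pics/%s0.npz'%n,im=im,d=d,**{k:c[k] for k in c});cv2.imwrite('pics/%s0.png'%n,im);print(n,c,(d>0).mean())
E
```

```text
{'t': 0.0, 'q': array([-1.30299390e+00,  5.33820133e-02,  1.61430500e+00, -1.84971319e-05,
        1.47601800e+00, -1.18986964e-01]), 'dq': array([-0.00139956,  0.00175828,  0.00218449, -0.00081953,  0.00040699,
       -0.00166496]), 'effort': array([-1.41855417e-04, -3.93679225e+01, -3.70176709e+01, -2.23039278e-04,
        6.91436377e-03,  4.92748967e-06]), 'tool_pos': array([ 0.23569487, -0.57856383,  0.40344048]), 'tool_rot': array([-3.08095894e+00, -6.03385239e-01,  2.75321166e-04]), 'contact_force': array([ 0.0808725 ,  0.28792423, -0.9971848 ]), 'wrist_torque': array([ 0.03102215,  0.04195729, -0.00217621]), 'grip_force': 0.0, 'opening': 0.08556442469848562}
0.1547
side {'fx': 397.11505272315344, 'fy': 397.11505272315344, 'cx': 250.8296679110106, 'cy': 187.2569400087693, 'pose': array([[-0.9983799 ,  0.04062179, -0.03984287,  0.46109429],
       [-0.05521944, -0.5227983 ,  0.85066606,  0.91733755],
       [ 0.01372579,  0.85148799,  0.52419443,  0.70687058],
       [ 0.        ,  0.        ,  0.        ,  1.        ]])} 0.9959564208984375
top {'fx': 401.25885657837335, 'fy': 401.25885657837335, 'cx': 249.4955742022862, 'cy': 179.78794346472202, 'pose': array([[-0.01695862,  0.98975725, -0.14174975,  0.35794222],
       [-0.99973542, -0.01458188,  0.01778918,  0.00130277],
       [ 0.01553999,  0.14201392,  0.98974267,  1.1470461 ],
       [ 0.        ,  0.        ,  0.        ,  1.        ]])} 0.9956309000651041
wrist {'fx': 328.4359079052661, 'fy': 328.4359079052661, 'cx': 248.91417509494363, 'cy': 187.3383814068109, 'pose': array([[ 3.76833089e-01,  8.82989685e-01,  2.79867896e-01,
         3.07863525e-01],
       [-9.26280923e-01,  3.59445613e-01,  1.13148143e-01,
        -5.48149537e-01],
       [-6.88644292e-04, -3.01874258e-01,  9.53347501e-01,
         3.72897433e-01],
       [ 0.00000000e+00,  0.00000000e+00,  0.00000000e+00,
         1.00000000e+00]])} 0.996063232421875
```

View pics/top0.png

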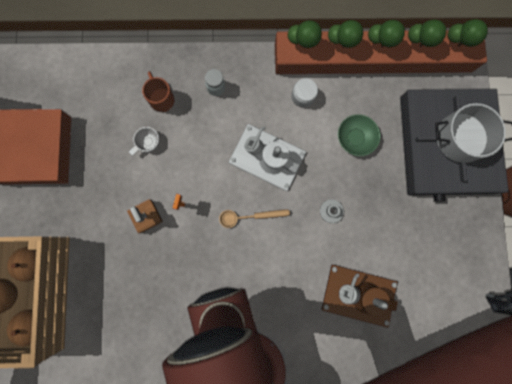

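View pics/side0.png

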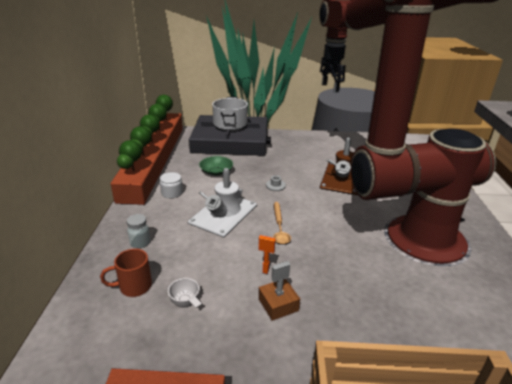

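The top view (384 rows, x up, y left) shows these candidates:
- Ring: the grey flanged ring at (333,211). The strainer at (146,141) and the jar at (214,80) are the only other round pale things.
- Key: the steel one in the block at (140,213). The orange one at (185,203) is the look-alike.
- Mill: the aluminium one at (268,157). The brown one at (362,296) is the look-alike.

Next I check these choices in a close crop and measure.

Run:
```python
from h import *
z=np.load('pics/top0.npz');im,d=z['im'],z['d'];c={k:z[k] for k in ['fx','fy','cx','cy','pose']}
w=cloud(c,d)
crops=[im[110:200,215:320],im[180:240,115:220],im[185:235,305:365]]
t=[cv2.resize(x,(400,300),interpolation=cv2.INTER_CUBIC) for x in crops]
s=np.load('pics/side0.npz');t.append(cv2.resize(s['im'][150:240,180:290],(400,300),interpolation=cv2.INTER_CUBIC))
cv2.imwrite('pics/crop.png',np.vstack([np.hstack(t[:2]),np.hstack(t[2:])]))
def reg(u0,u1,v0,v1,lo,hi,name,w=w):
    p=w[v0:v1,u0:u1].reshape(-1,3);p=p[(p[:,2]>lo)&(p[:,2]<hi)]
    if len(p)<3: print(name,len(p));return
    r=cv2.minAreaRect((p[:,:2]*1000).astype(np.float32));print(name,len(p),p.mean(0).round(4),'mid',((p.min(0)+p.max(0))/2).round(4),'rect',np.round(r[0],1),np.round(r[1],1),round(r[2],1))
print('table z',np.nanmedian(w[240:260,230:300,2]))
reg(310,355,190,232,.005,.013,'ring flange');reg(310,355,190,232,.025,.04,'ring hub')
reg(220,320,115,200,.004,.018,'foot');reg(220,320,115,200,.08,.096,'seat');reg(220,320,115,200,.14,.16,'posttop');
reg(220,320,115,200,.1,.135,'post')
reg(110,165,190,240,.03,.045,'block');reg(110,165,190,240,.11,.135,'key')
cs={k:s[k] for k in ['fx','fy','cx','cy','pose']};ws=cloud(cs,s['d'])
reg(180,265,160,240,.004,.018,'s foot',ws);reg(180,265,160,240,.13,.155,'s posttop',ws)
reg(258,285,170,195,.005,.013,'s flange',ws);reg(258,285,170,195,.025,.04,'s hub',ws)
reg(255,305,255,322,.03,.045,'s block',ws);reg(255,305,255,322,.085,.135,'s key',ws)
```

```text
table z -0.0005020280360198415
ring flange 282 [ 0.4289 -0.2494  0.0086] mid [ 0.4355 -0.2613  0.009 ] rect [ 437.2 -251.4] [79.8 82.2] 31.1
ring hub 89 [ 0.429  -0.2506  0.0326] mid [ 0.4292 -0.2505  0.0314] rect [ 429.2 -250.4] [33.5 33.6] 85.1
foot 1787 [ 0.5836 -0.0655  0.0109] mid [ 0.5889 -0.0806  0.011 ] rect [589.5 -79.7] [290.1 248.8] 89.1
seat 625 [ 0.587  -0.0762  0.0882] mid [ 0.6006 -0.0695  0.0872] rect [593.4 -71.2] [113.3  76.2] 46.0
posttop 43 [ 0.5783 -0.0882  0.146 ] mid [ 0.5795 -0.0882  0.1461] rect [579.2 -88.6] [16.6 16.7] 45.8
post 21 [ 0.5727 -0.0866  0.1199] mid [ 0.575  -0.088   0.1185] rect [573.9 -86.8] [18.8  7.3] 71.6
block 536 [0.4207 0.2704 0.0394] mid [0.4223 0.2744 0.0376] rect [422.6 274.9] [70.7 70.6] 27.8
key 91 [0.4223 0.2732 0.122 ] mid [0.4226 0.2743 0.1193] rect [422.8 274. ] [40.4 12.1] 28.1
s foot 1258 [ 0.6015 -0.0817  0.0098] mid [ 0.6177 -0.1688  0.011 ] rect [ 634.  -160.4] [223.3 421.5] 24.8
s posttop 42 [ 0.582  -0.0804  0.1406] mid [ 0.5821 -0.0828  0.1397] rect [582.2 -82.8] [14.8 15.3] 3.1
s flange 98 [ 0.4334 -0.2363  0.0072] mid [ 0.4333 -0.2424  0.009 ] rect [ 433.5 -242.1] [58.8 61.9] 88.9
s hub 47 [ 0.4319 -0.2449  0.0292] mid [ 0.4325 -0.2447  0.0299] rect [ 432.4 -245.2] [29.8 35.1] 14.8
s block 782 [0.4268 0.2798 0.0374] mid [0.4254 0.2497 0.0375] rect [440.7 246.7] [ 71.7 143.4] 27.2
s key 294 [0.4253 0.2825 0.1076] mid [0.425  0.2793 0.1045] rect [424.6 279. ] [41.4 13.8] 26.4
```

View pics/crop.png

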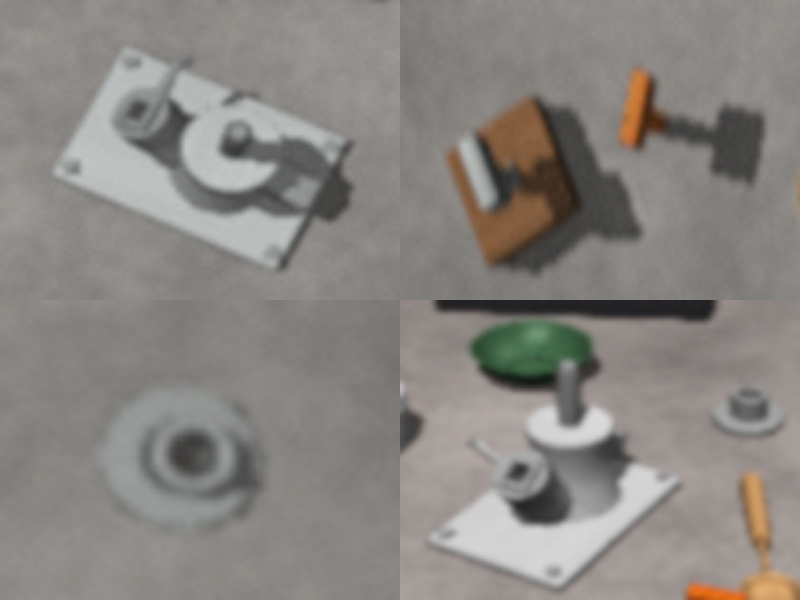

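The crop confirms the choices. The aluminium mill has its recessed knob at crop (140,112) with the keeper pointing up-right. The steel key's handle is at (478,172) in the block, the orange key stands beside it, and the ring is at (190,455).

Run:
```python
from h import *
o=get_obs();R0=R.from_rotvec(o['tool_rot']);print(R0.as_matrix().round(3))
print(shift([.43,-.249,.33]))
z=np.load('pics/top0.npz');im,d=z['im'],z['d'];c={k:z[k] for k in ['fx','fy','cx','cy','pose']}
w=cloud(c,d)
# foot plate: bright pixels at plate height plus the mill above -> hull, rect on plane z=.012
g=cv2.cvtColor(im,cv2.COLOR_BGR2GRAY);m=((g>140)&(w[...,2]>.005)&(w[...,2]<.02)).astype(np.uint8);k=np.zeros_like(m);k[115:200,220:315]=m[115:200,220:315]
n,l,st,_=cv2.connectedComponentsWithStats(k);i=1+st[1:,4].argmax();v,u=np.nonzero(l==i)
p=np.array([ray(c,a,b,.012)[:2]*1000 for a,b in zip(u,v)],np.float32);r=cv2.minAreaRect(p);print('foot',r,len(p))
# knob area
q=w[125:160,235:268].reshape(-1,3);q=q[(q[:,2]>.05)&(q[:,2]<.12)];print('knob',len(q),q.mean(0),q.min(0),q.max(0))
```

```text
[[ 0.926  0.377 -0.   ]
 [ 0.377 -0.926  0.002]
 [ 0.    -0.002 -1.   ]]
[ 30.426 -23.185   7.417   0.      0.      0.   ]
foot ((588.0354614257812, -70.18968200683594), (187.03518676757812, 129.68394470214844), 62.99296951293945) 1156
knob 417 [ 0.60510217 -0.03904613  0.07829204] [ 0.56477895 -0.06668134  0.05024041] [ 0.65764453 -0.00457107  0.09319254]
```

Request:
{"name": "arm_command", "arguments": {
  "plan": [
    [[4,-3,1,0,0,-0.1],[8,-6,2,0,0,-0.2],[11,-8.5,3,0,0,-0.3],[14,-11,3.5,0,0,-0.4],[17,-13,4.5,0,0,-0.5],[20,-15,5,0,0,-0.6],[23,-17.5,6,0,0,-0.7],[26.5,-20,7,0,0,-0.71],[29,-22,7.4,0,0,-0.71],[30.4,-23.2,7.4,0,0,-0.71],[30.4,-23.2,7.4,0,0,-0.71]]
  ]
}}

```text
t: 1.07
tool_pos: [0.4307, -0.2461, 0.3296]
tool_rot: [-2.675, -1.643, -0.0]
contact_force: [-0.8, -0.1, 0.3]
opening: 0.0856
grip_force: 0.0
```

Run:
```python
from h import *
c=calibration('wrist');im,d=get_image('wrist');cv2.imwrite('pics/w1.png',im);w=cloud(c,d)
o=get_obs();print(o['t'],o['tool_pos'],o['q'].round(2));Rm=R.from_rotvec(o['tool_rot']).as_matrix();print(Rm.round(3))
near=np.hypot(w[...,0]-.43,w[...,1]+.249)<.06
for lo,hi in [(.005,.013),(.028,.04)]:
    p=w[near&(w[...,2]>lo)&(w[...,2]<hi)];r=cv2.minEnclosingCircle((p[:,:2]*1000).astype(np.float32));print(len(p),p.mean(0),r)
v,u=np.nonzero(near&(w[...,2]>.028));print(u.mean(),v.mean())
```

```text
1.1167 [ 0.43025283 -0.24770003  0.33013727] [-0.67 -0.2   1.98 -0.    1.36 -0.2 ]
[[ 0.453  0.891 -0.001]
 [ 0.891 -0.453  0.   ]
 [-0.    -0.001 -1.   ]]
2647 [ 0.43179033 -0.24654169  0.00914253] ((429.7541809082031, -250.59521484375), 34.012535095214844)
870 [ 0.43010167 -0.24958205  0.03352388] ((429.8735046386719, -250.17689514160156), 17.817827224731445)
252.17085035276642 331.70891199405867
```

View pics/w1.png

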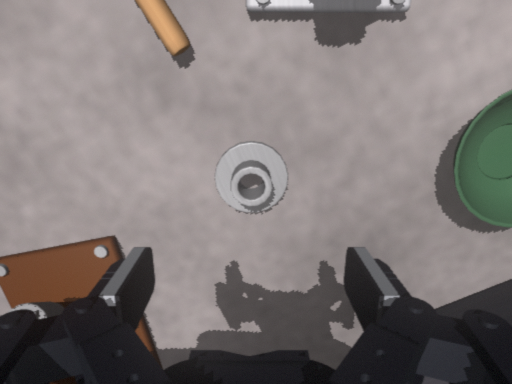

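Wrist view: the ring is alone between the fingers at (251,185), and the brown mill's plate is well to the left. Descending.

Request:
{"name": "arm_command", "arguments": {
  "plan": [
    [[-0.2,0.1,4,0,0,0],[-0.2,0.1,8,0,0,0],[-0.2,0.1,11,0,0,0],[-0.2,0.1,13,0,0,0],[-0.2,0.1,13.0,0,0,0],[-0.2,0.1,13.0,0,0,0]]
  ]
}}

```text
t: 1.62
tool_pos: [0.429, -0.2522, 0.1999]
tool_rot: [-2.68, -1.635, 0.002]
contact_force: [0.2, 0.6, 0.6]
opening: 0.085
grip_force: 0.0
```

```bash
python3 -c "
from h import *
print(get_obs()['tool_pos'],shift([.4298,-.2503,.182]))"
```

```text
[ 0.42901169 -0.25221586  0.19992185] [ 0.206 -0.013  1.792  0.     0.     0.   ]
```

Request:
{"name": "arm_command", "arguments": {
  "plan": [
    [[0.2,0,1,0,0,0],[0.2,0,1.8,0,0,0],[0.2,0,1.8,0,0,0],[0.2,0,1.8,0,0,0]]
  ]
}}

```text
t: 1.95
tool_pos: [0.4308, -0.2499, 0.183]
tool_rot: [2.681, 1.638, 0.0]
contact_force: [0.3, -0.2, 0.2]
opening: 0.0854
grip_force: 0.0
```

Request:
{"name": "arm_command", "arguments": {
  "plan": [
    [[0,0,0,0,0,0],[0,0,0,0,0,0],[0,0,0,0,0,0],[0,0,0,0,0,0],[0,0,0,0,0,0],[0,0,0,0,0,0],[0,0,0,0,0,0],[0,0,0,0,0,0],[0,0,0,0,0,0],[0,0,0,0,0,0],[0,0,0,0,0,0]]
  ],
  "gripper": 1,
  "force": 50
}}

```text
t: 2.87
tool_pos: [0.4309, -0.2499, 0.1835]
tool_rot: [2.681, 1.638, 0.0]
contact_force: [-1.4, 1.5, 5.9]
opening: 0.0354
grip_force: 49.7
```

Request:
{"name": "arm_command", "arguments": {
  "plan": [
    [[0,0,-3,0,0,0],[0,0,-7,0,0,0],[0,0,-11,0,0,0],[2,1,-14,0,0,0],[4,2,-17,0,0,0],[6,3,-20,0,0,0],[9,4,-21.5,0,0,0],[12,5.2,-21.5,0,0,0],[13.3,5.9,-21.5,0,0,0],[13.3,5.9,-21.5,0,0,0],[13.3,5.9,-21.5,0,0,0]]
  ]
}}

```text
t: 3.78
tool_pos: [0.5438, -0.1579, 0.3959]
tool_rot: [-2.678, -1.639, 0.004]
contact_force: [-0.7, 0.3, -3.3]
opening: 0.0356
grip_force: 50.8
```

Run:
```python
from h import *
o=get_obs();c=calibration('wrist');im,d=get_image('wrist');cv2.imwrite('pics/w2.png',im);w=cloud(c,d);np.savez('pics/w2.npz',im=im,w=w)
print(o['t'],o['tool_pos'],o['q'].round(2),o['opening'])
Rm=R.from_rotvec(o['tool_rot']).as_matrix();print(Rm.round(3))
loc=(w-o['tool_pos'])@Rm  # tool frame
near=np.hypot(w[...,0]-.58,w[...,1]+.087)<.06
for lo,hi in [(.146,.155),(.1,.14),(.086,.094)]:
    p=w[near&(w[...,2]>lo)&(w[...,2]<hi)]
    if len(p)>3: print(lo,len(p),p.mean(0).round(4),cv2.minEnclosingCircle((p[:,:2]*1000).astype(np.float32)))
# ring held: points near grasp axis
m=(np.hypot(loc[...,0],loc[...,1])<.05)&(loc[...,2]>.12)&(loc[...,2]<.2)
p=loc[m];print('ring loc',len(p));
for lo in np.arange(.14,.2,.005):
    q=p[(p[:,2]>=lo)&(p[:,2]<lo+.005)]
    if len(q)>5: print(round(lo,3),len(q),q.min(0).round(4),q.max(0).round(4))
```

```text
3.7833 [ 0.54383534 -0.15791094  0.39593921] [-0.41 -0.08  1.76 -0.    1.47  0.06] 0.03555351244031501
[[ 0.455  0.89  -0.003]
 [ 0.89  -0.455  0.001]
 [-0.001 -0.003 -1.   ]]
0.146 479 [ 0.5802 -0.0879  0.1493] ((580.36181640625, -88.02367401123047), 7.942302703857422)
0.086 6152 [ 0.5823 -0.0837  0.0899] ((585.8784790039062, -76.66506958007812), 48.34191131591797)
ring loc 17924
0.14 587 [-0.0095 -0.0314  0.14  ] [0.0133 0.0311 0.145 ]
0.145 2723 [-0.0179 -0.0313  0.145 ] [0.0169 0.0312 0.15  ]
0.15 1819 [-0.0186 -0.0312  0.15  ] [0.0175 0.0311 0.155 ]
0.155 1131 [-0.0132 -0.0316  0.155 ] [0.0174 0.0311 0.16  ]
0.16 987 [-0.013  -0.0309  0.16  ] [0.0173 0.0312 0.165 ]
0.165 732 [-0.0133 -0.029   0.165 ] [0.0174 0.0289 0.17  ]
0.17 4156 [-0.0289 -0.033   0.17  ] [0.0331 0.0328 0.175 ]
0.175 1305 [-0.0284 -0.0338  0.175 ] [0.0331 0.0338 0.18  ]
0.18 142 [-0.0129 -0.0294  0.18  ] [0.0329 0.0303 0.1836]
```

View pics/w2.png

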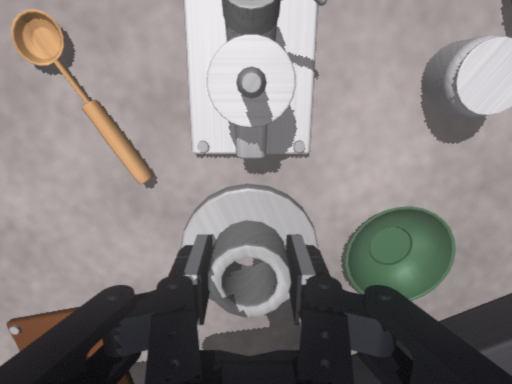

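Wrist view: ring held level at (249,270), post at (251,82), spout below it and knob above. Moving over the post.

Request:
{"name": "arm_command", "arguments": {
  "plan": [
    [[3,0,0,0,0,0],[6,0,1,0,0,0],[7.9,0.1,3,0,0,0],[7.9,0.1,4.5,0,0,0],[7.9,0.1,4.5,0,0,0],[7.9,0.1,4.5,0,0,0],[7.9,0.1,4.5,0,0,0]]
  ]
}}

```text
t: 4.42
tool_pos: [0.5805, -0.0896, 0.3532]
tool_rot: [2.682, 1.635, 0.0]
contact_force: [-0.5, -0.1, -2.0]
opening: 0.0352
grip_force: 50.8
```

```bash
python3 -c "
from h import *
o=get_obs();Rm=R.from_rotvec(o['tool_rot']).as_matrix();print(Rm.round(3))
T=R.from_matrix(np.c_[[.4551,.8904,0],[.8904,-.4551,0],[0,0,-1]])
print(o['tool_pos'],shift([.5806,-.0874,.31],T))"
```

```text
[[ 0.458  0.889  0.   ]
 [ 0.889 -0.458 -0.   ]
 [-0.     0.    -1.   ]]
[ 0.58046933 -0.08957881  0.3532113 ] [ 2.010e-01 -9.000e-02  4.321e+00  0.000e+00  0.000e+00 -3.000e-03]
```

Request:
{"name": "arm_command", "arguments": {
  "plan": [
    [[0.15,0,0.8,0,0,0],[0.15,0,1.4,0,0,0],[0.15,0,2.0,0,0,0],[0.15,0,2.5,0,0,0],[0.15,0,3,0,0,0],[0.15,0,3,0,0,0]]
  ]
}}

```text
t: 4.92
tool_pos: [0.5811, -0.0871, 0.3209]
tool_rot: [-2.679, -1.637, 0.003]
contact_force: [-0.7, 0.1, -3.2]
opening: 0.0349
grip_force: 50.8
```

Request:
{"name": "arm_command", "arguments": {
  "plan": [
    [[0,0,0.8,0,0,0],[0,0,1.6,0,0,0],[0,0,2.4,0,0,0],[0,0,3.2,0,0,0],[0,0,3.9,0,0,0],[0,0,4.3,0,0,0],[0,0,4.3,0,0,0]]
  ]
}}

```text
t: 5.5
tool_pos: [0.581, -0.087, 0.2779]
tool_rot: [-2.679, -1.637, 0.003]
contact_force: [1.0, -0.2, -1.8]
opening: 0.0351
grip_force: 50.8
```

Request:
{"name": "arm_command", "arguments": {
  "plan": [
    [[0,0,0.2,0,0,0],[0,0,0.3,0,0,0],[0,0,0.4,0,0,0],[0,0,0.4,0,0,0]]
  ]
}}

```text
t: 5.83
tool_pos: [0.5816, -0.0872, 0.2759]
tool_rot: [2.681, 1.638, 0.0]
contact_force: [-0.4, -0.7, -1.7]
opening: 0.0352
grip_force: 50.8
```

Request:
{"name": "arm_command", "arguments": {
  "plan": [
    [[0,0,0.15,0,0,0],[0,0,0.3,0,0,0],[0,0,0.3,0,0,0],[0,0,0.3,0,0,0]]
  ]
}}

```text
t: 6.17
tool_pos: [0.5818, -0.0872, 0.2735]
tool_rot: [2.68, 1.637, 0.001]
contact_force: [-0.1, -0.1, 3.1]
opening: 0.0351
grip_force: 51.2
```

Request:
{"name": "arm_command", "arguments": {
  "plan": [
    [[0,0,0,0,0,0],[0,0,0,0,0,0],[0,0,0,0,0,0],[0,0,0,0,0,0],[0,0,0,0,0,0],[0,0,0,0,0,0],[0,0,-2,0,0,0],[0,0,-5,0,0,0],[0,0,-9,0,0,0],[0,0,-13,0,0,0]]
  ],
  "gripper": -1
}}

```text
t: 7.0
tool_pos: [0.581, -0.087, 0.4028]
tool_rot: [-2.679, -1.637, 0.003]
contact_force: [0.6, -0.3, 0.2]
opening: 0.0855
grip_force: 0.0
```

Run:
```python
from h import *
o=get_obs();c=calibration('wrist');im,d=get_image('wrist');w=cloud(c,d);np.savez('pics/w3.npz',im=im,w=w,d=d,**c)
v,u=np.nonzero(np.hypot(w[...,0]-.58,w[...,1]+.088)<.09);print(u.min(),u.max(),v.min(),v.max())
p=w[np.hypot(w[...,0]-.5803,w[...,1]+.088)<.033];
for lo,hi in [(.094,.104),(.12,.128),(.146,.153)]:
  q=p[(p[:,2]>lo)&(p[:,2]<hi)];print(lo,len(q),q.mean(0).round(4),q[:,2].std(),cv2.minEnclosingCircle((q[:,:2]*1000).astype(np.float32)))
x=cv2.resize(im[0:300,130:380],(660,594*4//3*3//4),interpolation=cv2.INTER_CUBIC)
cv2.imwrite('pics/w3.png',cv2.resize(im[0:300,130:380],(500,600),interpolation=cv2.INTER_CUBIC))
```

```text
0 511 71 383
0.094 2676 [ 0.5821 -0.0836  0.0992] 0.0007864280409445346 ((580.3250732421875, -87.94747924804688), 32.97024917602539)
0.12 778 [ 0.5838 -0.0843  0.1239] 0.001114033270420124 ((581.3421020507812, -88.11126708984375), 17.906349182128906)
0.146 326 [ 0.5806 -0.0868  0.1494] 0.0014093092396403226 ((579.963134765625, -87.5601806640625), 8.059569358825684)
```

View pics/w3.png

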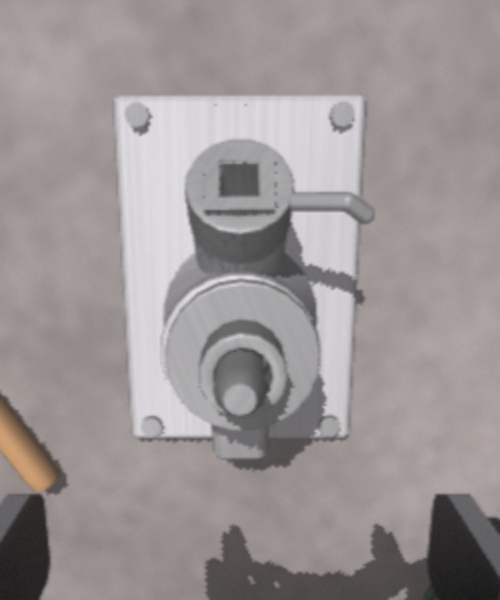

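Wrist view: the ring sits flat on the seat (flange top at 99 mm, hub top at 124 mm). The knob recess is at crop (240,182), with the keeper to the right. Now the knob pose.

Run:
```python
from h import *
z=np.load('pics/w3.npz');im,w=z['im'],z['w'];c={k:z[k] for k in ['fx','fy','cx','cy','pose']}
g=cv2.cvtColor(im,cv2.COLOR_BGR2GRAY)
# foot yaw
m=((g>110)&(w[...,2]>.006)&(w[...,2]<.017)).astype(np.uint8);n,l,st,_=cv2.connectedComponentsWithStats(m);i=1+st[1:,4].argmax()
p=np.array([ray(c,u,v,.012)[:2]*1000 for v,u in np.argwhere(l==i)],np.float32);print('foot',cv2.minAreaRect(p))
# knob face: points around pixel (250,91)
vv,uu=np.mgrid[:384,:512];near=np.hypot(uu-250,vv-91)<28
P3=w[near];best=None;rng=np.random.default_rng(0)
for _ in range(400):
    a,b,e=P3[rng.choice(len(P3),3,replace=False)];nn=np.cross(b-a,e-a);L=np.linalg.norm(nn)
    if not L>1e-6: continue
    nn/=L;nn*=np.sign(nn[2]);k=abs((P3-a)@nn)<.0008
    if best is None or k.sum()>best.sum(): best=k
q=P3[best];q0=q.mean(0);nn=np.linalg.svd(q-q0)[2][2];nn*=np.sign(nn[2])
print('plane',len(P3),best.sum(),q0,nn,'tilt',np.degrees(np.arccos(nn[2])),'az',np.degrees(np.arctan2(nn[1],nn[0])))
e1=np.array([nn[0],nn[1],0]);e1-=nn*(e1@nn);e1=np.cross(np.cross(nn,[0,0,1.]),nn);e1/=np.linalg.norm(e1);e2=np.cross(nn,e1)
print('e1',e1,'e2',e2)
h=(w-q0)@nn
on=(near&(abs(h)<.0015));C=cv2.minEnclosingCircle(np.c_[(w[on]-q0)@e1,(w[on]-q0)@e2].astype(np.float32)*1000);print('face circle mm',C)
def onplane(u,v):
    M=c['pose'];dd=M[:3,:3]@np.array([(u-c['cx'])/c['fx'],-(v-c['cy'])/c['fy'],-1]);o=M[:3,3];x=o+dd*((q0-o)@nn)/(dd@nn)-q0;return [x@e1*1000,x@e2*1000]
hole=(near&(h<-.003)&(np.hypot(uu-250,vv-91)<18))
v,u=np.nonzero(hole);print('hole px',u.min(),u.max(),v.min(),v.max(),len(u))
r=cv2.minAreaRect(np.array([onplane(a,b) for a,b in zip(u,v)],np.float32));print('hole',r, q0+(e1*r[0][0]+e2*r[0][1])/1000)
dark=near&(g<80)&(np.hypot(uu-250,vv-91)<16);v,u=np.nonzero(dark);r=cv2.minAreaRect(np.array([onplane(a,b) for a,b in zip(u,v)],np.float32));print('dark',len(u),r,q0+(e1*r[0][0]+e2*r[0][1])/1000)
np.set_printoptions(linewidth=250);print((h[76:108:2,226:274:2]*1000).round(0).astype(int));print(g[76:108:2,226:274:2])
```

```text
foot ((589.4298706054688, -69.36824798583984), (187.31759643554688, 128.5958709716797), 62.9182014465332)
plane 2449 641 [ 0.61110689 -0.02674892  0.07947311] [0.2470544  0.4988625  0.83072278] tilt 33.82694349776194 az 63.65375480573705
e1 [-0.36867031 -0.74443438  0.55668633] e2 [ 0.89612852 -0.44379463  0.        ]
face circle mm ((-4.301970481872559, 0.6533711552619934), 24.191301345825195)
hole px 240 258 85 97 227
hole ((-5.471193790435791, 0.16391372680664062), (15.626786231994629, 11.79904556274414), 89.02424621582031) [ 0.61327085 -0.02274872  0.07642737]
dark 8 ((-4.093600749969482, -6.723501205444336), (3.7997961044311523e-07, 6.864243984222412), 89.75605010986328) [ 0.60659096 -0.02071765  0.07719426]
[[-46 -45 -46   5   3   4   4   3   4   4   4   4   5   3   4   4   5   4   4   5   4 -45 -45 -46]
 [-48   0   1   3   4   4   4   4   3   4   4   4   4   4   4   4   5   3   4   3   5   0  -3 -47]
 [-48   1   1   4   4   4   5   5   4   5   5   4   3   3   4   4   3   5   5   2   5   0   1 -47]
 [  0  -1   0   4   5   4   3   3   2   2   3   1   3   3   2   2   2   4   4   
[... 2092 characters left out ...]
7 166]
 [166 163 161 160 161 161 156  81  82  87  88  90  90  88  87  85  87 153 163 162 164 162 166 164]
 [166 165 163 160 162 166 156  89  83  87  90  88  89  89  88  88  89 148 161 165 162 146 165 164]
 [165 162 158 148 164 163 155 128 126 133 138 138 141 138 138 141 140 154 163 165 164 161 163 162]
 [164 162 160 164 165 161 162 163 160 166 167 167 164 162 166 165 162 163 165 164 163 158 161 162]
 [166 168 164 165 162 161 162 160 165 166 167 166 163 163 166 164 161 165 164 164 163 137 164 165]
 [140 172 170 153 148 150 148 150 152 145 137 136 134 137 136 132 135 138 137 136 136 155 165 145]
 [ 95 161 174 127  86 100  90  93  96  93  90  89  88  84  92  88  93 100 104  97 109 162 158  92]]
```

Run:
```python
from h import *
z=np.load('pics/w3.npz');im,w=z['im'],z['w'];c={k:z[k] for k in ['fx','fy','cx','cy','pose']}
g=cv2.cvtColor(im,cv2.COLOR_BGR2GRAY)
q0=np.array([ 0.61110689,-0.02674892,0.07947311]);n0=np.array([0.2470544,0.4988625,0.83072278])
h=(w-q0)@n0;vv,uu=np.mgrid[:384,:512]
top=(h>.002)&(h<.007)&(abs(uu-250)<20)&(abs(vv-92)<16)
T=w[top];t0=np.median(T,0);
az=np.radians(63.0);ti=np.radians(35);nn=np.array([np.sin(ti)*np.cos(az),np.sin(ti)*np.sin(az),np.cos(ti)])
f=np.linalg.svd(T-T.mean(0))[2][2];f*=np.sign(f[2]);print('boss fit tilt',np.degrees(np.arccos(f[2])),'az',np.degrees(np.arctan2(f[1],f[0])))
t0=T.mean(0)
e1=np.array([-np.cos(ti)*np.cos(az),-np.cos(ti)*np.sin(az),np.sin(ti)]);e2=np.cross(nn,e1)
def onp(u,v):
    M=c['pose'];dd=M[:3,:3]@np.array([(u-c['cx'])/c['fx'],-(v-c['cy'])/c['fy'],-1]);o=M[:3,3];x=o+dd*((t0-o)@nn)/(dd@nn)-t0;return [x@e1*1000,x@e2*1000]
dark=((g<120)&(abs(uu-250)<14)&(vv>76)&(vv<100)).astype(np.uint8)
v,u=np.nonzero(dark);r=cv2.minAreaRect(np.array([onp(a,b) for a,b in zip(u,v)],np.float32));print('hole',len(u),r,t0+(e1*r[0][0]+e2*r[0][1])/1000)
r=cv2.minAreaRect(np.c_[(T-t0)@e1,(T-t0)@e2].astype(np.float32)*1000);print('boss',r,t0+(e1*r[0][0]+e2*r[0][1])/1000)
po=np.array([.5803,-.088]);print('e1',e1,'e2',e2,nn)
o=get_obs();print(o['tool_pos'],o['q'].round(2))
```

```text
boss fit tilt 34.684451718484475 az 62.9842094804007
hole 307 ((-2.5934014320373535, 0.35851383209228516), (15.803947448730469, 16.082881927490234), 0.38236457109451294) [ 0.6144156  -0.0214227   0.08004944]
boss ((-1.0145483016967773, 0.17373371124267578), (28.69064712524414, 29.44076156616211), 0.7332054972648621) [ 0.6136638  -0.02249117  0.08095503]
e1 [-0.37188725 -0.72986982  0.57357644] e2 [ 0.89100652 -0.4539905   0.        ] [0.26039825 0.51106035 0.81915204]
[ 0.58286357 -0.08741998  0.41450572] [-0.28 -0.04  1.69  0.    1.48  0.2 ]
```

Request:
{"name": "arm_command", "arguments": {
  "plan": [
    [[2,-3,0,0,0,0.06],[4.5,-5.5,0,0,0,0.12],[7,-8.5,0,0,0,0.2],[9.5,-11.5,0,0,0,0.28],[12,-14.5,0,0,0,0.36],[14.5,-17.5,0,0,0,0.44],[17,-20.5,0,0,0,0.52],[19.5,-24,0.5,0,0,0.61],[22,-27,1,0,0,0.61],[24.5,-30,1,0,0,0.61],[24.8,-30.7,1.5,0,0,0.61],[24.8,-30.7,1.5,0,0,0.61]]
  ],
  "gripper": 0
}}

```text
t: 8.05
tool_pos: [0.4201, 0.2753, 0.3867]
tool_rot: [3.047, 0.764, -0.002]
contact_force: [-0.7, 0.2, -0.5]
opening: 0.043
grip_force: 0.0
```

Run:
```python
from h import *
o=get_obs();c=calibration('wrist');im,d=get_image('wrist');w=cloud(c,d);cv2.imwrite('pics/w4.png',im)
print(o['t'],o['tool_pos'],o['q'].round(2),o['opening']);Rm=R.from_rotvec(o['tool_rot']).as_matrix();print(Rm.round(3))
near=np.hypot(w[...,0]-.4228,w[...,1]-.274)<.035
for lo,hi in [(.119,.128),(.085,.128),(.034,.044)]:
    k=near if hi>.05 else np.hypot(w[...,0]-.4228,w[...,1]-.274)<.055
    p=w[k&(w[...,2]>lo)&(w[...,2]<hi)];print(lo,len(p),p.mean(0).round(4),cv2.minAreaRect((p[:,:2]*1000).astype(np.float32)))
near=(np.hypot(w[...,0]-.44,w[...,1]-.18)<.07)&(w[...,2]>.07);hsv=cv2.cvtColor(im,cv2.COLOR_BGR2HSV)
k=near&(hsv[...,1]>150);p=w[k];print('orange',len(p),p.min(0) if len(p) else '',p.max(0) if len(p) else '')
```

```text
8.05 [0.42010751 0.27533617 0.38666794] [ 0.43 -0.24  1.91  0.    1.47  1.51] 0.04300218067926338
[[ 0.882  0.472 -0.001]
 [ 0.472 -0.882 -0.   ]
 [-0.001 -0.    -1.   ]]
0.119 827 [0.4241 0.2768 0.1239] ((423.3370361328125, 276.0936279296875), (39.83546447753906, 11.755730628967285), 27.874731063842773)
0.085 959 [0.4264 0.278  0.1211] ((423.3684997558594, 276.1175537109375), (39.9151611328125, 11.908875465393066), 28.121952056884766)
0.034 4264 [0.4263 0.2779 0.0401] ((423.0592041015625, 276.2310485839844), (70.2496566772461, 70.08881378173828), 27.632488250732422)
orange 1644 [0.43546429 0.16508359 0.07007937] [0.47478829 0.18530596 0.11648443]
```

View pics/w4.png

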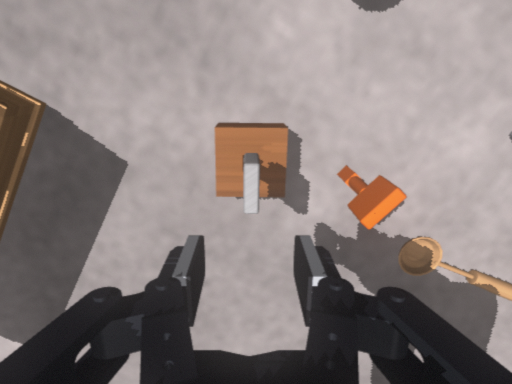

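Wrist view: the steel key's handle is at (251,185), square to the fingers, and the orange key at (372,195) is clear. Descending.

Request:
{"name": "arm_command", "arguments": {
  "plan": [
    [[0.3,0,3,0,0,0],[0.3,0,6,0,0,0],[0.3,0,9,0,0,0],[0.3,0,10,0,0,0],[0.3,0,10,0,0,0],[0.3,0,10,0,0,0]]
  ]
}}

```text
t: 8.6
tool_pos: [0.425, 0.2742, 0.2882]
tool_rot: [3.049, 0.755, 0.0]
contact_force: [-0.2, 0.8, -0.2]
opening: 0.0427
grip_force: 0.0
```

```bash
python3 -c "
from h import *
print(get_obs()['tool_pos'],shift([.4233,.276,.261]))"
```

```text
[0.42500287 0.27424362 0.28824226] [-0.069 -0.235  2.724  0.     0.     0.   ]
```

Request:
{"name": "arm_command", "arguments": {
  "plan": [
    [[0,-0.1,1,0,0,0],[0,-0.15,2,0,0,0],[-0.1,-0.15,2.6,0,0,0],[-0.1,-0.15,2.6,0,0,0],[-0.1,-0.15,2.6,0,0,0]]
  ]
}}

```text
t: 9.02
tool_pos: [0.4224, 0.2759, 0.2613]
tool_rot: [3.049, 0.757, -0.001]
contact_force: [0.0, 0.1, 1.0]
opening: 0.0426
grip_force: 0.0
```

Request:
{"name": "arm_command", "arguments": {
  "plan": [
    [[0,0,0,0,0,0],[0,0,0,0,0,0],[0,0,0,0,0,0],[0,0,0,0,0,0],[0,0,0,0,0,0],[0,0,0,0,0,0],[0,0,0,0,0,0],[0,0,0,0,0,0],[0,0,0,0,0,0]]
  ],
  "gripper": 1,
  "force": 100
}}

```text
t: 9.77
tool_pos: [0.423, 0.276, 0.2624]
tool_rot: [-3.049, -0.757, -0.002]
contact_force: [-0.4, 0.5, 5.2]
opening: 0.0108
grip_force: 97.6
```

Request:
{"name": "arm_command", "arguments": {
  "plan": [
    [[0,0,-1,0,0,0],[0,0,-2.5,0,0,0],[0,0,-4.5,0,0,0],[0,0,-8,0,0,0],[0,0,-12,0,0,0],[0,0,-16,0,0,0],[0,0,-18,0,0,0],[0,0,-18,0,0,0],[0,0,-18,0,0,0]]
  ]
}}

```text
t: 10.52
tool_pos: [0.4224, 0.2759, 0.4424]
tool_rot: [-3.048, -0.757, -0.002]
contact_force: [-0.7, 0.5, -2.1]
opening: 0.0109
grip_force: 98.0
```

```bash
cat >> h.py <<'E'
M=np.array([.6144,-.0214,.0800]);az,ti=np.radians(63),np.radians(35)
nn=np.array([np.sin(ti)*np.cos(az),np.sin(ti)*np.sin(az),np.cos(ti)])
e1=np.array([-np.cos(ti)*np.cos(az),-np.cos(ti)*np.sin(az),np.sin(ti)]);e2=np.cross(nn,e1)
T=R.from_matrix(np.c_[-e1,np.cross(-nn,-e1),-nn])
E
python3 - <<'E'
from h import *
o=get_obs();c=calibration('wrist');im,d=get_image('wrist');w=cloud(c,d)
Rm=R.from_rotvec(o['tool_rot']).as_matrix();loc=(w-o['tool_pos'])@Rm
p=loc[(np.hypot(loc[...,0],loc[...,1])<.03)&(loc[...,2]>.13)&(loc[...,2]<.27)]
print(o['tool_pos'],o['opening'],o['contact_force'])
for lo in np.arange(.135,.27,.01):
    q=p[(p[:,2]>=lo)&(p[:,2]<lo+.01)]
    if len(q)>3: print(round(lo,3),len(q),q.min(0).round(4),q.max(0).round(4))
print(T.as_matrix().round(3));print(shift(M+nn*.31,T))
E
```

```text
[0.42244149 0.27590398 0.44244383] 0.010891718866200679 [-0.7403801   0.49230157 -2.1163828 ]
0.135 3843 [-0.0209 -0.0198  0.135 ] [0.0206 0.0181 0.145 ]
0.145 1041 [ 0.007 -0.02   0.145] [0.0207 0.0181 0.155 ]
0.155 839 [ 0.0071 -0.0199  0.155 ] [0.0207 0.0181 0.165 ]
0.165 352 [ 0.0074 -0.0185  0.165 ] [0.0206 0.0172 0.175 ]
0.175 31 [ 0.0178 -0.0063  0.1751] [0.0203 0.0051 0.1774]
0.205 75 [ 0.0044 -0.0072  0.211 ] [0.0074 0.006  0.215 ]
0.215 140 [ 0.0036 -0.0074  0.215 ] [0.0074 0.0063 0.225 ]
0.225 116 [ 0.0064 -0.0076  0.225 ] [0.0076 0.0061 0.2349]
0.235 96 [ 0.0064 -0.0073  0.2351] [0.0074 0.0063 0.2449]
0.245 18 [ 0.0066 -0.0074  0.2451] [0.007  0.0064 0.2464]
[[ 0.372  0.891 -0.26 ]
 [ 0.73  -0.454 -0.511]
 [-0.574 -0.    -0.819]]
[17.656 25.033 10.578 -0.188 -0.589 -0.593]
```

Request:
{"name": "arm_command", "arguments": {
  "plan": [
    [[2,3,0,-0.02,-0.07,-0.07],[4,6,0.5,-0.04,-0.13,-0.13],[6,9,1.5,-0.06,-0.2,-0.2],[8,12,3,-0.08,-0.26,-0.26],[10,15,4.5,-0.1,-0.33,-0.33],[12,18,6,-0.12,-0.4,-0.4],[14,21,8,-0.14,-0.46,-0.46],[16,24,9.5,-0.17,-0.53,-0.53],[17.6,25,10.6,-0.19,-0.59,-0.59],[17.6,25,10.6,-0.19,-0.59,-0.59],[17.6,25,10.6,-0.19,-0.59,-0.59],[17.6,25,10.6,-0.19,-0.59,-0.59]]
  ]
}}

```text
t: 11.57
tool_pos: [0.6943, 0.1375, 0.3334]
tool_rot: [2.328, 1.422, -0.735]
contact_force: [0.8, -0.3, -0.5]
opening: 0.0108
grip_force: 98.1
```

Run:
```python
from h import *
o=get_obs();print(o['t'],o['q'].round(2),o['opening'],o['tool_pos'])
ax=T.apply([0,.0006,0])
print('to 282:',shift(M+nn*.282+ax,T))
c=calibration('wrist');im,d=get_image('wrist');w=cloud(c,d);cv2.imwrite('pics/w5.png',im)
# recess in this view
u,v=np.meshgrid(range(512),range(384))
h=(w-M)@nn;a=(w-M)@e1;b=(w-M)@e2
k=(abs(a)<.02)&(abs(b)<.02)&(abs(h)<.003);p=w[k];print('boss pts',k.sum(),'h',np.median(h[k]),'a',a[k].min(),a[k].max(),'b',b[k].min(),b[k].max())
b2=k&(abs(a)>.009);k2=(h<-.005)&(h>-.04)&(abs(a)<.012)&(abs(b)<.012);print('hole',k2.sum(),a[k2].min(),a[k2].max(),b[k2].min(),b[k2].max())
```

```text
11.5667 [ 0.16  0.39  1.37 -0.49  1.75  0.64] 0.010799791238493651 [0.6942952  0.13747484 0.33336256]
to 282: [-3.100e-02  1.570e-01  2.754e+00 -1.000e-03  1.000e-03 -2.000e-03]
boss pts 943 h 0.00023404514629559017 a -0.019296212091062123 0.017780562526504794 b -0.019976014431924004 0.01951453173317313
hole 276 -0.0030374222106575523 0.008571109941038806 -0.008607056559996403 0.0074675497886378655
```

View pics/w5.png

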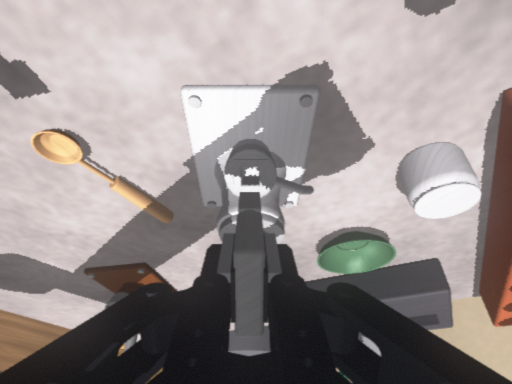

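The wrist view shows the key held over the knob: the tang is at (250,200) with the recess just beyond it and the keeper to the right at (300,187). Approaching to 10 mm off the mouth.

Request:
{"name": "arm_command", "arguments": {
  "plan": [
    [[0,0.1,1.5,0,0,0],[0,0.1,3,0,0,0],[0,0.1,4.2,0,0,0],[0,0.1,4.7,0,0,0],[0,0.1,4.7,0,0,0],[0,0.1,4.7,0,0,0],[0,0.1,4.7,0,0,0]]
  ]
}}

```text
t: 12.2
tool_pos: [0.684, 0.1128, 0.2978]
tool_rot: [2.328, 1.421, -0.729]
contact_force: [-0.4, -0.3, -1.5]
opening: 0.0111
grip_force: 98.3
```

Run:
```python
from h import *
ax=T.apply([0,.0003,0])
for i in range(3):
    im,d=get_image('wrist' if i==2 else 'side');o=get_obs();print(o['tool_pos'].round(4),shift(M+nn*.254+ax,T),o['contact_force'].round(1))
c=calibration('wrist');w=cloud(c,d)
h=(w-M)@nn;a=(w-M)@e1;b=(w-M)@e2;s=(abs(a)<.03)&(abs(b)<.03)
k=s&(h>.018)&(h<.045);p=k&(a<.012)&(abs(b)<.012);print('tang',p.sum(),'a min',np.percentile(a[p],2),'b',b[p].min(),b[p].max())
g=cv2.cvtColor(im,cv2.COLOR_BGR2GRAY);k2=(h<-.004)&(h>-.04)&(abs(a)<.012)&(abs(b)<.012);print('hole',k2.sum(),a[k2].min(),a[k2].max(),b[k2].min(),b[k2].max())
k3=s&(abs(h)<.002)&(abs(b)<.006)&(a<0)&(a>-.02);print('edge a of boss in front',np.percentile(a[k3],[0,50,98,100]))
k4=s&(abs(h)<.002)&(abs(a)<.006);print('sides b',np.sort(b[k4&(b<0)])[-5:],np.sort(b[k4&(b>0)])[:5])
```

```text
[0.6842 0.1129 0.2981] [ 1.080e-01 -9.400e-02  1.143e+00  3.000e-03 -1.000e-03 -5.000e-03] [-0.1 -0.5 -0.8]
[0.6842 0.113  0.2982] [ 1.080e-01 -9.300e-02  1.157e+00  3.000e-03 -1.000e-03 -5.000e-03] [-0.5 -0.2 -1.7]
[0.6842 0.113  0.2981] [ 1.010e-01 -9.100e-02  1.152e+00  3.000e-03 -1.000e-03 -5.000e-03] [-0.7 -0.4 -1.1]
tang 273 a min -0.006490746042716166 b -0.005070365711553 0.008958762098847077
hole 247 -0.006277188208641399 0.008441667548920612 -0.008634698403557042 0.00723340667500759
edge a of boss in front [-0.01538513 -0.01194654 -0.00824133 -0.00816845]
sides b [-0.00856167 -0.00855363 -0.00854722 -0.0085398  -0.00852668] [0.00743305 0.00743707 0.00743873 0.00744189 0.00744252]
```

Request:
{"name": "arm_command", "arguments": {
  "plan": [
    [[0.05,-0.22,0,0,0,0],[0.05,-0.22,0.4,0,0,0],[0.05,-0.22,0.8,0,0,0],[0.05,-0.22,1.2,0,0,0],[0.05,-0.22,1.6,0,0,0],[0.05,-0.22,1.8,0,0,0],[0.05,-0.22,1.8,0,0,0]]
  ]
}}

```text
t: 12.93
tool_pos: [0.6771, 0.1045, 0.2812]
tool_rot: [2.328, 1.421, -0.733]
contact_force: [-0.5, -0.4, -1.3]
opening: 0.0106
grip_force: 98.2
```

Run:
```python
from h import *
im,d=get_image('wrist');o=get_obs();print(o['tool_pos'].round(4),'d',(o['tool_pos']-M)@nn,o['contact_force'].round(1),o['wrist_torque'].round(2))
c=calibration('wrist');w=cloud(c,d)
h=(w-M)@nn;a=(w-M)@e1;b=(w-M)@e2
p=(h>.008)&(h<.03)&(a<.012)&(a>-.012)&(abs(b)<.012);print('tang',p.sum(),'a min',np.percentile(a[p],2),'b',b[p].min(),b[p].max())
k4=(abs(h)<.002)&(abs(a)<.008);print('sides b',b[k4&(b<0)&(b>-.03)].max(),b[k4&(b>0)&(b<.03)].min())
k3=(abs(h)<.002)&(abs(b)<.006)&(a<0)&(a>-.02);print('front',a[k3].max())
```

```text
[0.6773 0.1047 0.2816] d 0.24597047623748003 [ 0.7 -0.8 -2. ] [ 0.42 -0.23  0.04]
tang 259 a min -0.006976156013311038 b -0.007990880448236181 0.005952059700002335
sides b -0.00011875450712938286 0.0005722524310593186
front -0.005953262435476939
```

Request:
{"name": "arm_command", "arguments": {
  "plan": [
    [[0,0.04,0.3,0,0,0],[0,0.04,0.6,0,0,0],[0,0.04,0.9,0,0,0],[0,0.04,1.2,0,0,0],[0,0.04,1.2,0,0,0]]
  ]
}}

```text
t: 13.4
tool_pos: [0.6744, 0.0983, 0.2714]
tool_rot: [2.328, 1.421, -0.732]
contact_force: [0.8, -0.1, -1.9]
opening: 0.0106
grip_force: 98.2
```

Request:
{"name": "arm_command", "arguments": {
  "plan": [
    [[0,0,0.3,0,0,0],[0,0,0.6,0,0,0],[0,0,0.8,0,0,0],[0,0,0.8,0,0,0],[0,0,0.8,0,0,0]]
  ]
}}

```text
t: 13.82
tool_pos: [0.6725, 0.0944, 0.2655]
tool_rot: [2.328, 1.421, -0.731]
contact_force: [0.6, -0.4, -1.4]
opening: 0.011
grip_force: 98.3
```

Run:
```python
from h import *
o=get_obs();print('d',(o['tool_pos']-M)@nn,'a',(o['tool_pos']-M)@e1,'b',(o['tool_pos']-M)@e2,'Faxis',o['contact_force']@nn,o['contact_force'].round(1),o['opening'])
```

```text
d 0.2263217762846744 a 0.00027188055665794766 b -0.0007720372779893918 Faxis -1.2227169833714644 [ 0.6 -0.4 -1.4] 0.010963001110610087
```

Going in smoothly; about 2–3 mm left. Creep until it bottoms.

Request:
{"name": "arm_command", "arguments": {
  "plan": [
    [[0,0,0.1,0,0,0],[0,0,0.2,0,0,0],[0,0,0.25,0,0,0],[0,0,0.25,0,0,0]]
  ]
}}

```text
t: 14.15
tool_pos: [0.672, 0.0932, 0.2637]
tool_rot: [2.328, 1.421, -0.73]
contact_force: [0.1, 0.1, -1.2]
opening: 0.0108
grip_force: 98.3
```

Request:
{"name": "arm_command", "arguments": {
  "plan": [
    [[0,0,0.1,0,0,0],[0,0,0.15,0,0,0],[0,0,0.15,0,0,0]]
  ]
}}

```text
t: 14.4
tool_pos: [0.6719, 0.0929, 0.2637]
tool_rot: [2.328, 1.421, -0.728]
contact_force: [0.1, 3.1, 3.7]
opening: 0.0111
grip_force: 99.1
```

Bottomed. Now turn clockwise (+tool z).

Request:
{"name": "arm_command", "arguments": {
  "plan": [
    [[0,0,0,0,0,0.08],[0,0,0,0,0,0.16],[0,0,0,0,0,0.24],[0,0,0,0,0,0.32],[0,0,0,0,0,0.4],[0,0,0,0,0,0.48],[0,0,0,0,0,0.56],[0,0,0,0,0,0.64],[0,0,0,0,0,0.7],[0,0,0,0,0,0.7]]
  ]
}}

```text
t: 15.23
tool_pos: [0.6721, 0.0929, 0.2636]
tool_rot: [2.565, 0.514, -0.505]
contact_force: [0.9, 3.8, 4.3]
opening: 0.0109
grip_force: 99.1
```

Run:
```python
from h import *
o=get_obs();print('d',(o['tool_pos']-M)@nn,'a',(o['tool_pos']-M)@e1,'b',(o['tool_pos']-M)@e2,o['contact_force'].round(1),o['wrist_torque'].round(2),'tz',o['wrist_torque']@nn,o['q'].round(2),(T.inv()*R.from_rotvec(o['tool_rot'])).as_rotvec())
```

```text
d 0.22385376353154873 a 0.0004364037173640768 b -0.0005258181525340715 [0.9 3.8 4.3] [ 0.51 -0.17 -0.05] tz 0.009082902903860842 [ 0.1   0.39  1.5  -0.5   1.61  1.35] [-0.00312075  0.00317172  0.70542646]
```

Request:
{"name": "arm_command", "arguments": {
  "plan": [
    [[0,0,0,0,0,0.08],[0,0,0,0,0,0.16],[0,0,0,0,0,0.24],[0,0,0,0,0,0.32],[0,0,0,0,0,0.4],[0,0,0,0,0,0.48],[0,0,0,0,0,0.56],[0,0,0,0,0,0.6],[0,0,0,0,0,0.6]]
  ]
}}

```text
t: 15.98
tool_pos: [0.6721, 0.0926, 0.2637]
tool_rot: [2.544, -0.259, -0.285]
contact_force: [2.3, 3.6, 4.1]
opening: 0.0103
grip_force: 99.2
```

Run:
```python
from h import *
o=get_obs();print('d',(o['tool_pos']-M)@nn,o['contact_force'].round(1),o['wrist_torque'].round(2),'tz',o['wrist_torque']@nn,o['q'].round(2),(T.inv()*R.from_rotvec(o['tool_rot'])).as_rotvec())
```

```text
d 0.22380867266042273 [2.3 3.6 4.1] [ 0.28 -0.14  0.09] tz 0.07003171159847647 [ 0.1   0.39  1.5  -0.5   1.61  1.95] [-0.0028798   0.00385142  1.30399957]
```

Request:
{"name": "arm_command", "arguments": {
  "plan": [
    [[0,0,0,0,0,0.03],[0,0,0,0,0,0.06],[0,0,0,0,0,0.08],[0,0,0,0,0,0.08]]
  ]
}}

```text
t: 16.32
tool_pos: [0.6722, 0.0926, 0.2638]
tool_rot: [2.526, -0.36, -0.254]
contact_force: [3.3, 3.5, 5.1]
opening: 0.0108
grip_force: 99.4
```

```bash
cat > s.py <<'E'
from h import *
im,d=get_image('side');cv2.imwrite('pics/side_end.png',cv2.resize(im[140:250,170:290],(655,600),interpolation=cv2.INTER_CUBIC))
o=get_obs();print('d',(o['tool_pos']-M)@nn,o['contact_force'].round(1),'tz',o['wrist_torque']@nn,(T.inv()*R.from_rotvec(o['tool_rot'])).as_rotvec(),o['opening'],o['t'])
E
python3 s.py
```

```text
d 0.2238020145166274 [2.5 3.5 5.6] tz 0.08690405278877004 [-0.00279316  0.00398707  1.38323185] 0.011025758779005097 16.3667
```

Request:
{"name": "arm_command", "arguments": {
  "plan": [
    [[0,0,0,0,0,0.03],[0,0,0,0,0,0.06],[0,0,0,0,0,0.08],[0,0,0,0,0,0.08]]
  ]
}}

```text
t: 16.7
tool_pos: [0.6722, 0.0926, 0.2637]
tool_rot: [2.505, -0.458, -0.224]
contact_force: [3.0, 2.5, 5.6]
opening: 0.0108
grip_force: 99.7
```

```bash
python3 s.py
```

```text
d 0.22383262117721262 [2.  3.6 5.3] tz 0.60747881921057 [-0.00302267  0.00415498  1.46180563] 0.01096733949783661 16.75
```

Torque jumped from 0.09 to 0.6 N m, so the knob is at its stop. Unload slightly, release, and withdraw along the axis.

Request:
{"name": "arm_command", "arguments": {
  "plan": [
    [[0,0,0,0,0,-0.03],[0,0,0,0,0,-0.06],[0,0,0,0,0,-0.06]]
  ]
}}

```text
t: 17.0
tool_pos: [0.6722, 0.0926, 0.2638]
tool_rot: [2.522, -0.383, -0.247]
contact_force: [2.6, 3.4, 5.6]
opening: 0.011
grip_force: 99.4
```

Request:
{"name": "arm_command", "arguments": {
  "plan": [
    [[0,0,0,0,0,0],[0,0,0,0,0,0],[0,0,0,0,0,0],[0,0,0,0,0,0],[0,0,0,0,0,0],[0,0,-0.5,0,0,0],[0,0,-2,0,0,0],[0,0,-4,0,0,0],[0,0,-7,0,0,0],[0,0,-10,0,0,0],[0,0,-14,0,0,0],[0,0,-14,0,0,0]]
  ],
  "gripper": 0
}}

```text
t: 18.0
tool_pos: [0.7096, 0.1677, 0.3876]
tool_rot: [2.527, -0.388, -0.232]
contact_force: [0.6, -0.1, 1.4]
opening: 0.0426
grip_force: 0.0
```

```bash
python3 s.py
python3 - <<'E'
from h import *
im,d=get_image('wrist');c=calibration('wrist');w=cloud(c,d)
h=(w-M)@nn;a=(w-M)@e1;b=(w-M)@e2
k=(np.hypot(a,b)<.035)&(h>.06)&(h<.12);print('key top h',np.percentile(h[k],[50,99]),'centre',a[k].mean(),b[k].mean())
k=(h>.0)&(h<.012)&(np.hypot(a,b)>.03)&(np.hypot(a,b)<.065);k&=(w[...,2]>.102)|(abs(b)>.02)
if k.sum(): print('keeper',k.sum(),a[k].mean(),b[k].mean(),np.degrees(np.arctan2(b[k].mean(),a[k].mean())))
p=w[np.hypot(w[...,0]-.5803,w[...,1]+.088)<.033]
for lo,hi in [(.094,.104),(.12,.128)]: q=p[(p[:,2]>lo)&(p[:,2]<hi)];print(len(q),q[:,2].mean(),q[:,2].std())
x=cv2.resize(im,(660,495));s=cv2.imread('pics/side_end.png');cv2.imwrite('pics/end.png',np.hstack([cv2.resize(im,(400,300)),cv2.resize(s,(400,300))]))
E
```

```text
d 0.37017755587613077 [ 0.7  0.5 -0.1] tz 0.01380040885166867 [-0.00396169  0.01319812  1.40713208] 0.04238654930595335 18.05
key top h [0.0819535  0.08442005] centre -0.010225380197975758 0.0008700339771081306
keeper 47 0.04482369446696144 0.003365234861898937 4.2935484756469355
1067 0.09693195425966311 0.0017132911497277994
358 0.12203174423673474 0.001827236614502214
```

View pics/end.png

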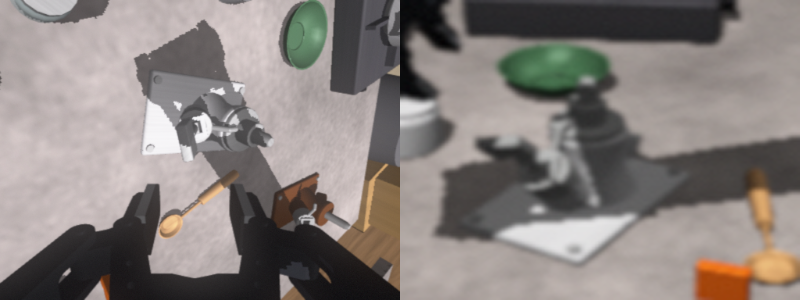

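The final view shows the keeper pointing at the post over the flange (4° off the mill axis), the ring seated, and the key standing home in the recess. It leans slightly within its play and the gripper is clear. Handing in.

```bash
python3 -c "
from station import *
print(finish_job())"
```

```text
the job is handed in; nothing more can be done
None
```

The job is handed in at about 18 s: the ring is on the seat, the key is home in the knob and left standing there, leaning slightly in its play, and the knob is at its stop with the keeper over the flange; I did not re-check the bystanders individually at the end.

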